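# Pump a hydraulic block vise tight on a printing block

### The job

Lock the copper-faced printing block in the small hydraulic vise: with the fingertips push it straight along the vise's bed, away from you, until it sits up against the end stop, then press the pump's black palm knob right down again and again, letting it spring all the way back up each time, until the red indicator pin stands fully out with the green ring at its foot showing. Only push and press: lift nothing, and leave the tools that lie round the vise where they are.

Things in the scene. Friction and masses are not known exactly. Their poses are not given: they have to be found in the camera images.
- vise: hydraulic block vise fixed to the table: dark base 190 mm (x) by 222 mm (y, -121 to 101), steel bed on its left half, pump housing on its right. Origin on the table top. Axes: x along the bed away from the robot to the end stop, y left, z up. In this frame, mm: bed z = 16, open at the front (-x); housing x -66 to 66, y -113 to -49, top z 60
- stop_face (a point): middle of the end stop's face towards the robot, at bed height: x = 70, y = 33, z = 16 mm in the vise's frame. The steel stop is 15 mm thick, 80 mm wide (y) and 18 mm high above the bed
- rail_face (a point): middle of the inner face of the fixed steel rail on the bed's left, at bed height: x = 5, y = 75, z = 16 mm in the vise's frame. The rail runs along x for 140 mm, 20 mm wide and 20 mm high above the bed
- jaw: moving steel jaw with black rubber face on the bed's right, 108 mm long (x -46 to 61 mm in the vise's frame), top z 36 mm; rubber face at y = -9 mm there with the pin in. Advances towards the rail (+y) 0.74 mm for each mm that the pin rises, and is sprung, to squeeze the block against the rail. Its origin is the vise's origin plus this advance
- block: printing block, loose on the bed between jaw and rail: light wood mount 100 (x) by 68 (y) by 20 mm, engraved copper plate 92x60x3 mm on top, 0.35 kg. Origin: centre of its underside; x along its length, so its front face is 50 mm nearer the robot. Against the stop its origin is at x = 20 mm in the vise's frame; it starts 28 to 47 mm short of that, turned up to 0.06 rad
- knob_top (a point): centre of the flat top of the pump's black palm knob, 45 mm in diameter; with the pump up it lies at x = 28, y = -81, z = 126 mm in the vise's frame; nothing stands above it
- plunger (a joint): travel of the pump plunger, m: 0 = up, 0.020 = fully down on its stop; pressed straight down. Its spring pushes 5 N at the top, 9 N at the bottom; a working stroke takes up to about 18 N. Released, it comes back up by itself within half a second
- pin_tip (a point): top of the red indicator pin, 10 mm in diameter, in a brass gland on the pump housing at x = -36, y = -81 mm in the vise's frame; its height there is 67.5 mm plus the pin's travel
- pin (a joint): travel of the red pin, m: 0 = in, 0.025 = fully out (green ring at its foot shows above the gland). Starts at 0 to 0.009; rises only on down-strokes, up to 5 mm a full one, and stays there. A stroke counts only if the knob was let up 18 mm or more before it; the last must go to within 2 mm of the bottom. 3 to 5 full strokes are needed; more do no harm
- graver_short: short graver with a mushroom-shaped brown handle, 118x53x30 mm, lying left of the vise; origin at the centre of its underside; a bystander, leave it alone
- loupe: black eye loupe with a brass ring, 41 mm across, 34 mm tall, standing right of the pump housing; origin at the centre of its underside; a bystander, leave it alone
- punch: steel punch, 119x18x9 mm, lying right of the pump housing; origin at the centre of its underside; a bystander, leave it alone
- pencil: red pencil stub, 131x73x8 mm, lying at the front right; origin at the centre of its underside; a bystander, leave it alone

How it is judged:
By the outcome, as a careful person would: the job done as asked, in the order asked, and still so for the second after the job is handed in, with the robot touching nothing.
It also fails if it takes over 54 s, if anything falls off the work surface, if the arm or the gripper's body presses on something with over 40 N, if the wrist force passes 120 N, or if a joint passes its speed limit or range.

### The arm

A 7-joint arm with a two-finger parallel gripper is mounted at the origin on a cart in front of the work surface, level with it; the furniture and walls round the work are solid. World frame = base frame: x ahead of the robot, y to its left, z up, the work surface at z = 0. Lengths are in mm, angles in rad, forces in N, time in s.
With the tool pointing down it reaches from about 425 to 1025 mm from the base axis. Payload 3.6 kg.
Tool frame: the origin (TCP) lies midway between the tips of the shut fingers; the grasp point (between the pads) lies 19 mm behind it; z points along the fingers, y is the direction in which the jaws open and shut (so a half turn about z gives the same grasp; the last joint's range is limited). The gripper opens to 85 mm and grips with 20 to 120 N. Pads are 22 mm wide; open, the fingers measure 114 mm over their backs; the gripper's body (76 mm by 85 mm) begins 54 mm behind the grasp point. The pads swing forward as they close: fully open they stand 13 mm farther back than shut.
Start: joints at [1.143, 0.591, 0.048, 1.609, -0.033, 0.943, -0.034], TCP at [237.537, -684.986, 231.302] pointing down, gripper open.
Joint ranges: [-2.69, 2.69], [-0.47, 2.24], [-1.27, 1.36], [0.19, 2.51], [-1.53, 4.68], [0.08, 2.07], [-3.09, 3.09]. Speed limits (rad/s): [2.57, 2.57, 3.14, 3.14, 3.14, 3.14, 3.14].

### API

Orientations are given as a unit quaternion [w, x, y, z].
In Python, from plant import manip gives the robot as it stands.
- The arm moves only by the tool drive_tool, never from a script. Its argument "series" is a list of rows, each a list of 5 numbers: the shift along the world's x, y, z in mm, then the turn about the world's z in rad, then the opening, from -1 (shut) to 1 (fully open). In form: [[tx, ty, tz, yaw, gripper], ...]. A call has 1 to 12 rows; each row is the pose to reach, as a shift and turn from the pose measured when the call began; what a row does not reach only later rows make up. A row lasts 1/12 s, in which the tool goes at most 41.7 mm and 7.16 degrees, less where a joint would pass 70% of its speed; a pose out of reach is approached as far as the arm can. A call with a gripper value outside its range is refused whole. The fingers move at their own pace and stop on an object; the grip force is fixed at half the most. Time passes only in rows, so rows that repeat a pose let the fingers close. It gives the time, the measured TCP pose, the force and the opening at its end, in the units of the state.
- manip.state(): the state, without advancing time (a new reading comes with each control period).
- manip.capture(name): name is "scene" or "top"; returns a dict with "image" (480x640x3 uint8, red, green, blue), "depth" (480x640 float32, mm along the optical axis (not along the pixel's ray), 0 where there is no reading), "camera_matrix" (3x3 intrinsics, pixels), "R" (3x3) and "t" (3): a world point X has camera coordinates R X + t. Camera axes: x right, y down, z forward; pixel columns grow to the right and rows downward; lengths in mm; the calibration is good to about 2 mm. A picture is of the moment at which its call begins.
- manip.close_job(): hands the job in, once; it reports no verdict.
The state is a dict: "clock": time; "q": joint angles; "qvel": joint speeds; "tau": joint torques, N m; "eef_pos": TCP position; "tool_rot": TCP orientation; "contact_force": force on the tool from outside, world axes, zero at the start; "wrist_torque": the same for the moment, N m; "opening": finger opening in mm.
Only numpy, scipy, OpenCV 4.12 (cv2) and the standard library are available. Lean on these libraries where they do the work, as an engineer would, in place of code of your own. Each camera call takes 0.05 s, during which the arm holds its last target. There are 200 camera calls.

## Working session

There is one attempt and no reset: what is moved stays moved. The work goes in short steps, Python scripts to look and compute and a tool call to move; the robot and the scene stay as the last step left them, time stands still between calls to the robot, and variables do not carry over. Pictures are saved under pics/ and viewed, about 8 in all and at most 12, crops included, and the job is handed in when it is done.

Besides the shell and the picture viewer there is one more tool, called after "Call:" as name(argument=value, ...), one argument or row to a line, values as JSON. drive_tool: Moves the arm, as the interface text tells. Its arguments: {"type":"object","properties":{"series":{"type":"array"}},"required":["series"]}

```bash
mkdir -p pics
cat > h.py <<'E'
import numpy as np, cv2
from plant import manip
def cap(n,save=None):
    c=manip.capture(n)
    np.savez('%s.npz'%n,**{k:np.asarray(v) for k,v in c.items()})
    if save: cv2.imwrite('pics/'+save,cv2.cvtColor(c['image'],cv2.COLOR_RGB2BGR))
    return c
def plane(c,uv,z):
    K,R,t=[np.asarray(c[k]) for k in('camera_matrix','R','t')]
    uv=np.atleast_2d(uv).astype(float)
    d=(R.T@np.linalg.solve(K,np.c_[uv,np.ones(len(uv))].T)).T
    o=-R.T@t
    return o+d*((z-o[2])/d[:,2])[:,None]
def pts(c):
    K,R,t=[np.asarray(c[k]) for k in('camera_matrix','R','t')]
    v,u=np.mgrid[:480,:640]; D=c['depth']
    P=np.stack([(u-K[0,2])/K[0,0]*D,(v-K[1,2])/K[1,1]*D,D],-1)
    return (P-t)@R
def proj(c,X):
    K,R,t=[np.asarray(c[k]) for k in('camera_matrix','R','t')]
    p=(np.atleast_2d(X)@R.T+t)@K.T
    return p[:,:2]/p[:,2:]
E
python3 - <<'E'
from h import *
for n in('scene','top'):
    c=cap(n,n+'0.png'); print(n,-np.asarray(c['R']).T@c['t'],c['camera_matrix'][0][0])
s=manip.state();print(s)
E
```

```text
scene [ 60.83872938 347.75164903 831.71318921] 515.697977520605
top [ 428.17972113  -47.07560779 1017.5282839 ] 490.81021287124867
{'clock': 0.1, 'q': array([ 1.1434543 ,  0.59203043,  0.04833421,  1.60971642, -0.03331509,
        0.94271014, -0.03370016]), 'qvel': array([-0.00104659, -0.00097496,  0.00062551, -0.00326844, -0.00088551,
       -0.0018289 ,  0.00070629]), 'tau': array([ 4.56082140e-03, -5.49993575e+01,  1.55341230e+00, -1.98823911e+01,
        9.74274793e-03,  3.85702311e-03,  6.60826615e-06]), 'eef_pos': array([ 237.30939135, -684.25635221,  230.24544192]), 'tool_rot': array([-1.00334483e-03,  9.86096675e-01,  1.66169456e-01, -2.29873579e-04]), 'contact_force': array([-0.44249959,  0.78620422,  0.03218148]), 'wrist_torque': array([-0.00838472,  0.02041628,  0.02215093]), 'opening': 85.40174252859059}
```

View pics/top0.png

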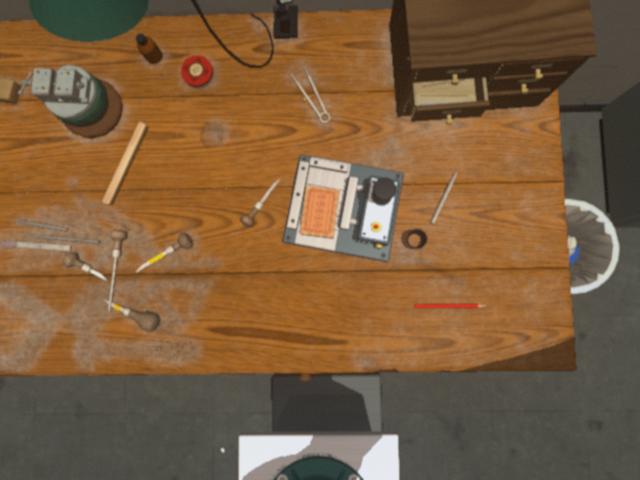

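View pics/scene0.png

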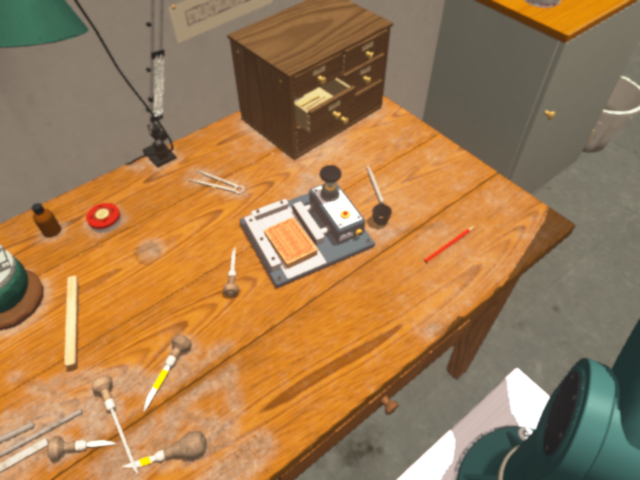

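The top view shows the vise at about (284–404, 155–261), turned roughly −0.15 rad. The copper plate is near (320,211), the knob near (383,190), and the pin near (376,227). The arm is out of both views of the vise.

```bash
cat > m.py <<'E'
from h import *
def rect(c,m,z):
    P=plane(c,np.argwhere(m)[:,::-1],z)[:,:2].astype(np.float32)
    return cv2.minAreaRect(P)
def big(m,seed=None):
    n,l,s,_=cv2.connectedComponentsWithStats(m.astype(np.uint8)); return l==1+np.argmax(s[1:,4])
def copper(c,box):
    h=cv2.cvtColor(c['image'],cv2.COLOR_RGB2HSV).astype(int); m=np.zeros((480,640),bool); u0,v0,u1,v1=box
    m[v0:v1,u0:u1]=((h[...,0]<14)&(h[...,1]>110)&(h[...,2]>110))[v0:v1,u0:u1]
    return big(m)
E
python3 - <<'E'
from m import *
c=dict(np.load('top.npz')); s=dict(np.load('scene.npz'))
for n,k,b in(('top',c,(295,175,345,245)),('scene',s,(258,205,325,270))):
    m=copper(k,b); print(n,m.sum(),rect(k,m,39))
h=cv2.cvtColor(c['image'],cv2.COLOR_RGB2HSV).astype(int)
m=np.zeros((480,640),bool); m[150:266,278:410]=True
wood=(h[...,0]<22)&(h[...,1]>90)&(h[...,2]>70)
b=m&~wood
b=big(cv2.morphologyEx(b.astype(np.uint8),cv2.MORPH_OPEN,np.ones((5,5))))
print('base',b.sum(),rect(c,b,10))
P=pts(c)
print('depth base',np.median(P[250:254,300:340,2]), 'steel', P[190:200,310:330,2].mean())
# knob, housing
kn=(P[...,2]>115)&(P[...,2]<140)&m; print('knob',kn.sum(),P[kn].mean(0),P[kn].max(0),P[kn].min(0))
ho=(P[...,2]>54)&(P[...,2]<66)&m; print('hous',ho.sum(),cv2.minAreaRect(P[ho][:,:2].astype(np.float32)))
y=(h[...,0]>18)&(h[...,0]<35)&(h[...,1]>150)&m; print('brass',np.argwhere(y).mean(0)[::-1],y.sum())
crop=cv2.resize(cv2.cvtColor(c['image'],cv2.COLOR_RGB2BGR)[145:270,275:435],None,fx=4.8,fy=4.8,interpolation=cv2.INTER_CUBIC)
cv2.imwrite('pics/c1.png',crop)
E
```

```text
top 1337 ((597.2028198242188, -10.23874282836914), (62.6458854675293, 95.74934387207031), 80.63330841064453)
scene 238 ((591.570556640625, -15.65188217163086), (46.042266845703125, 81.11380004882812), 76.60306549072266)
base 7932 ((609.0219116210938, -59.026123046875), (221.99325561523438, 191.4193572998047), 78.65968322753906)
depth base 1.1699870866171285 steel 44.686618341916294
knob 433 [ 621.19494708 -133.63893017  126.33425054] [ 642.92273435 -113.27105789  131.03543807] [ 600.31170741 -154.09247805  118.16007949]
hous 1541 ((594.748046875, -128.38302612304688), (63.90725326538086, 132.16680908203125), 78.51044464111328)
brass [376.51428571 233.57142857] 35
```

View pics/c1.png

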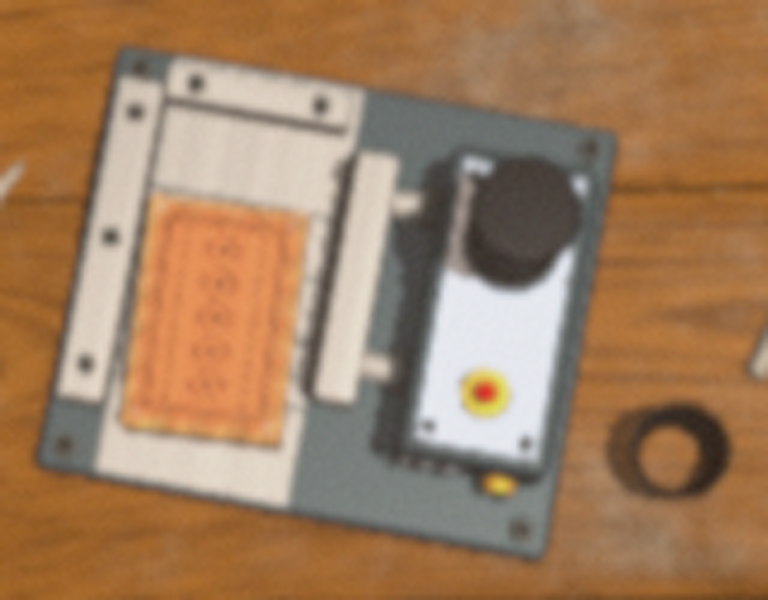

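Three checks agree on the vise: origin about (611, −49), yaw −0.198, with the knob and housing within 1.5 mm of the prediction. The block is about 41 mm short of the stop at vise y ≈ 35.5, turned +0.034. I'll move to a point above and in front of it with the fingers half open, so that both tips push on its front face.

Call:
drive_tool(
  series=[
    [283,690,-80,-0.532,-0.3],
    [283,690,-80,-0.532,-0.3],
    [283,690,-80,-0.532,-0.3],
    [283,690,-80,-0.532,-0.3],
    [283,690,-80,-0.532,-0.3],
    [283,690,-80,-0.532,-0.3],
    [283,690,-80,-0.532,-0.3],
    [283,690,-80,-0.532,-0.3],
    [283,690,-80,-0.532,-0.3],
    [283,690,-80,-0.532,-0.3],
    [283,690,-80,-0.532,-0.3],
    [283,690,-80,-0.532,-0.3],
  ],
)

```text
clock: 1.1
eef_pos: [426.0, -223.0, 177.1]
tool_rot: [-0.001, 0.995, -0.099, -0.0]
contact_force: [1.8, -0.4, 0.1]
opening: 29.9
```

Call:
drive_tool(
  series=[
    [94,228,-27,0,-0.3],
    [94,228,-27,0,-0.3],
    [94,228,-27,0,-0.3],
    [94,228,-27,0,-0.3],
    [94,228,-27,0,-0.3],
    [94,228,-27,0,-0.3],
    [94,228,-27,0,-0.3],
    [94,228,-27,0,-0.3],
    [94,228,-27,0,-0.3],
  ],
)

```text
clock: 1.85
eef_pos: [519.4, 4.8, 149.7]
tool_rot: [-0.001, 0.995, -0.099, -0.001]
contact_force: [-0.1, -0.2, -0.4]
opening: 30.1
```

Call:
drive_tool(
  series=[
    [0,0,-35,0,-0.3],
    [0,0,-70,0,-0.3],
    [0,0,-95,0,-0.3],
    [0,0,-110,0,-0.3],
    [0,0,-120,0,-0.3],
    [0,0,-124,0,-0.3],
    [0,0,-124,0,-0.3],
    [0,0,-124,0,-0.3],
  ],
)

```text
clock: 2.52
eef_pos: [519.8, 3.9, 26.4]
tool_rot: [-0.001, 0.995, -0.099, -0.0]
contact_force: [0.4, -0.2, -1.2]
opening: 30.0
```

Run:
```python
from h import *
c=cap('scene'); b=cv2.cvtColor(c['image'],cv2.COLOR_RGB2BGR)[150:310,210:410]
cv2.imwrite('pics/c2.png',cv2.resize(b,None,fx=3.8,fy=3.7,interpolation=cv2.INTER_CUBIC))
```

```text
(no output)
```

View pics/c2.png

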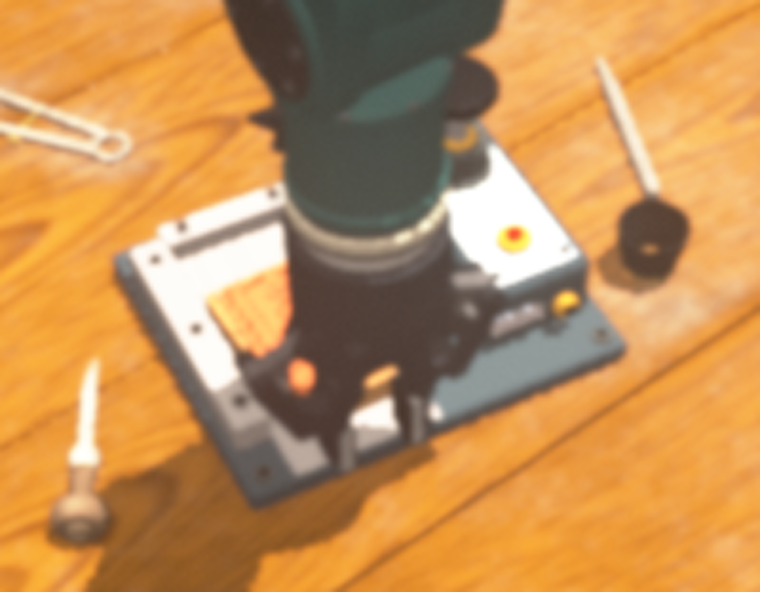

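The fingers straddle the bed centre at its front edge, in front of the block and clear of rail and jaw. Next I push along the bed's x.

Call:
drive_tool(
  series=[
    [5.9,-1.2,0,0,-0.3],
    [11.8,-2.4,0,0,-0.3],
    [16.7,-3.3,0,0,-0.3],
    [20.6,-4.1,0,0,-0.3],
    [24.5,-4.9,0,0,-0.3],
    [28.4,-5.7,0,0,-0.3],
    [32.4,-6.5,0,0,-0.3],
    [36.3,-7.3,0,0,-0.3],
    [40.2,-8.1,0,0,-0.3],
    [44.1,-8.9,0,0,-0.3],
    [48,-9.6,0,0,-0.3],
    [48,-9.6,0,0,-0.3],
  ],
)

```text
clock: 3.57
eef_pos: [570.2, -5.9, 26.8]
tool_rot: [-0.001, 0.995, -0.099, 0.002]
contact_force: [-0.9, 0.1, 0.2]
opening: 29.6
```

Call:
drive_tool(
  series=[
    [2,-0.4,0,0,-0.3],
    [4,-0.8,0,0,-0.3],
    [5,-1,0,0,-0.3],
    [6,-1.2,0,0,-0.3],
    [6,-1.2,0,0,-0.3],
  ],
)

```text
clock: 3.98
eef_pos: [576.4, -7.1, 26.7]
tool_rot: [-0.001, 0.995, -0.099, 0.002]
contact_force: [-1.5, 0.2, -0.8]
opening: 30.0
```

Call:
drive_tool(
  series=[
    [1,-0.2,0,0,-0.3],
    [2,-0.4,0,0,-0.3],
    [3,-0.6,0,0,-0.3],
    [3,-0.6,0,0,-0.3],
  ],
)

```text
clock: 4.32
eef_pos: [577.4, -7.3, 26.6]
tool_rot: [-0.001, 0.995, -0.099, -0.0]
contact_force: [-5.6, 1.2, 2.9]
opening: 29.9
```

Call:
drive_tool(
  series=[
    [2,-0.4,0,0,-0.3],
    [4,-0.8,0,0,-0.3],
    [4,-0.8,0,0,-0.3],
    [4,-0.8,0,0,-0.3],
  ],
)

```text
clock: 4.65
eef_pos: [577.3, -7.4, 26.3]
tool_rot: [-0.001, 0.995, -0.099, -0.004]
contact_force: [-7.7, 1.6, 5.1]
opening: 29.6
```

The block is blocked at TCP vise x ≈ −41, as expected for contact with the stop. I'll back off, rise and swing aside to check.

Call:
drive_tool(
  series=[
    [-15,3,0,0,-0.3],
    [-25,5,0,0,-0.3],
    [-25,5,20,0,-0.3],
    [-25,5,60,0,-0.3],
    [-25,5,100,0,-0.3],
    [-25,5,145,0,-0.3],
    [-25,5,150,0,-1],
    [-25,-37,150,0,-1],
    [-25,-78,150,0,-1],
    [-25,-120,150,0,-1],
    [-25,-160,150,0,-1],
    [-25,-200,150,0,-1],
  ],
)

```text
clock: 5.65
eef_pos: [553.1, -209.9, 176.6]
tool_rot: [-0.0, 0.995, -0.099, -0.003]
contact_force: [0.3, 0.1, 0.0]
opening: -0.1
```

Call:
drive_tool(
  series=[
    [-10,-140,0,0,-1],
    [-10,-140,0,0,-1],
    [-10,-140,0,0,-1],
    [-10,-140,0,0,-1],
    [-10,-140,0,0,-1],
  ],
)

```text
clock: 6.07
eef_pos: [541.5, -358.7, 177.0]
tool_rot: [0.003, 0.995, -0.104, -0.001]
contact_force: [-0.5, -0.2, 0.1]
opening: -0.1
```

Run:
```python
from m import *
c=cap('top'); m=copper(c,(295,155,350,245)); print(m.sum(),rect(c,m,39))
b=cv2.cvtColor(c['image'],cv2.COLOR_RGB2BGR)[145:270,275:435]
cv2.imwrite('pics/c3.png',cv2.resize(b,None,fx=4.8,fy=4.8,interpolation=cv2.INTER_CUBIC))
```

```text
1304 ((637.4130249023438, -21.111236572265625), (60.83302688598633, 93.66142272949219), 78.3084487915039)
```

View pics/c3.png

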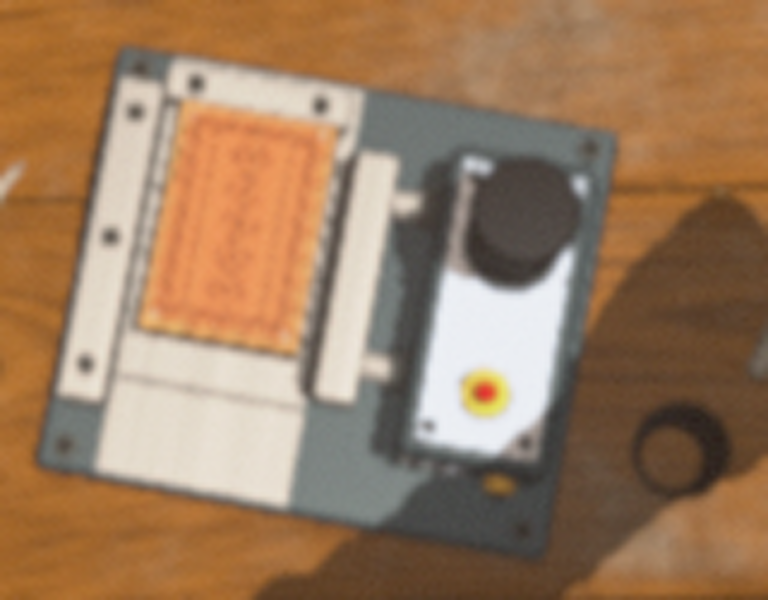

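The block is flush and square at vise x ≈ 20.4 (20 expected). The crop shows its top edge at the stop, around (260,112), and the bystanders unmoved. Next, over to the knob with the fingers shut.

Call:
drive_tool(
  series=[
    [80,225,-30,0.005,-1],
    [80,225,-30,0.005,-1],
    [80,225,-30,0.005,-1],
    [80,225,-30,0.005,-1],
    [80,225,-30,0.005,-1],
    [80,225,-30,0.005,-1],
    [80,225,-30,0.005,-1],
    [80,225,-30,0.005,-1],
    [80,225,-30,0.005,-1],
  ],
)

```text
clock: 6.87
eef_pos: [622.3, -128.4, 146.6]
tool_rot: [0.001, 0.995, -0.099, -0.002]
contact_force: [-0.3, -0.4, -0.1]
opening: 0.0
```

Call:
drive_tool(
  series=[
    [0,-5.5,-8,0,-1],
    [0,-5.5,-16,0,-1],
    [0,-5.5,-22,0,-1],
    [0,-5.5,-28,0,-1],
    [0,-5.5,-34,0,-1],
    [0,-5.5,-40,0,-1],
    [0,-5.5,-42,0,-1],
    [0,-5.5,-43,0,-1],
    [0,-5.5,-44,0,-1],
  ],
)

```text
clock: 7.62
eef_pos: [621.6, -136.6, 106.0]
tool_rot: [0.002, 0.995, -0.1, -0.002]
contact_force: [-8.2, 1.4, 32.7]
opening: -0.1
```

Bottomed (z 106, 33 N). Release, then press again.

Call:
drive_tool(
  series=[
    [1,2,10,0,-1],
    [1,2,20,0,-1],
    [1,2,30,0,-1],
    [1,2,30,0,-1],
    [1,2,30,0,-1],
    [1,2,30,0,-1],
    [1,2,30,0,-1],
    [1,2,30,0,-1],
    [1,2,30,0,-1],
    [1,2,30,0,-1],
  ],
)

```text
clock: 8.45
eef_pos: [622.3, -134.4, 135.5]
tool_rot: [0.002, 0.995, -0.1, -0.003]
contact_force: [-0.1, 0.1, 0.2]
opening: -0.1
```

Call:
drive_tool(
  series=[
    [0,0,-8,0,-1],
    [0,0,-14,0,-1],
    [0,0,-20,0,-1],
    [0,0,-26,0,-1],
    [0,0,-30,0,-1],
    [0,0,-32,0,-1],
    [0,0,-33,0,-1],
    [0,0,-33,0,-1],
  ],
)

```text
clock: 9.12
eef_pos: [623.4, -134.7, 106.0]
tool_rot: [0.001, 0.995, -0.1, -0.002]
contact_force: [-6.3, 1.2, 24.0]
opening: -0.1
```

Call:
drive_tool(
  series=[
    [0,0,10,0,-1],
    [0,0,20,0,-1],
    [0,0,30,0,-1],
    [0,0,30,0,-1],
    [0,0,30,0,-1],
    [0,0,30,0,-1],
    [0,0,30,0,-1],
    [0,0,30,0,-1],
    [0,0,30,0,-1],
    [0,0,30,0,-1],
  ],
)

```text
clock: 9.95
eef_pos: [623.2, -134.6, 135.5]
tool_rot: [0.001, 0.995, -0.1, -0.002]
contact_force: [-0.3, 0.4, 0.9]
opening: 0.2
```

Works consistently. Three more strokes (five in all).

Call:
drive_tool(
  series=[
    [-1,0,-8,0,-1],
    [-1,0,-14,0,-1],
    [-1,0,-20,0,-1],
    [-1,0,-26,0,-1],
    [-1,0,-30,0,-1],
    [-1,0,-32,0,-1],
    [-1,0,-33,0,-1],
    [-1,0,-33,0,-1],
  ],
)

```text
clock: 10.62
eef_pos: [623.0, -134.9, 106.0]
tool_rot: [0.001, 0.995, -0.101, -0.001]
contact_force: [-4.7, 1.5, 25.6]
opening: 0.1
```

Call:
drive_tool(
  series=[
    [0,0,10,0,-1],
    [0,0,20,0,-1],
    [0,0,30,0,-1],
    [0,0,30,0,-1],
    [0,0,30,0,-1],
    [0,0,30,0,-1],
    [0,0,30,0,-1],
    [0,0,30,0,-1],
    [0,0,30,0,-1],
    [0,0,30,0,-1],
  ],
)

```text
clock: 11.45
eef_pos: [622.8, -134.9, 135.5]
tool_rot: [0.001, 0.995, -0.101, -0.002]
contact_force: [-0.9, 0.3, -1.1]
opening: 0.3
```

Call:
drive_tool(
  series=[
    [0,0,-8,0,-1],
    [0,0,-14,0,-1],
    [0,0,-20,0,-1],
    [0,0,-26,0,-1],
    [0,0,-30,0,-1],
    [0,0,-32,0,-1],
    [0,0,-33,0,-1],
    [0,0,-33,0,-1],
  ],
)

```text
clock: 12.12
eef_pos: [623.8, -135.2, 106.0]
tool_rot: [0.001, 0.995, -0.101, -0.001]
contact_force: [-4.5, 1.1, 24.3]
opening: -0.1
```

Call:
drive_tool(
  series=[
    [0,0,10,0,-1],
    [0,0,20,0,-1],
    [0,0,30,0,-1],
    [0,0,30,0,-1],
    [0,0,30,0,-1],
    [0,0,30,0,-1],
    [0,0,30,0,-1],
    [0,0,30,0,-1],
    [0,0,30,0,-1],
    [0,0,30,0,-1],
  ],
)

```text
clock: 12.95
eef_pos: [623.5, -135.1, 135.5]
tool_rot: [0.001, 0.995, -0.101, -0.001]
contact_force: [0.3, -0.1, 0.4]
opening: 0.1
```

Call:
drive_tool(
  series=[
    [0,0,-8,0,-1],
    [0,0,-14,0,-1],
    [0,0,-20,0,-1],
    [0,0,-26,0,-1],
    [0,0,-30,0,-1],
    [0,0,-32,0,-1],
    [0,0,-33,0,-1],
    [0,0,-33,0,-1],
  ],
)

```text
clock: 13.62
eef_pos: [624.6, -135.4, 106.0]
tool_rot: [0.0, 0.995, -0.101, -0.0]
contact_force: [-4.7, 0.7, 24.8]
opening: -0.1
```

Call:
drive_tool(
  series=[
    [0,0,10,0,-1],
    [0,0,20,0,-1],
    [0,0,30,0,-1],
    [0,0,60,0,-1],
    [0,-40,70,0,-1],
    [0,-80,70,0,-1],
    [-20,-120,70,0,-1],
    [-40,-160,70,0,-1],
    [-60,-195,70,0,-1],
    [-80,-230,70,0,-1],
    [-80,-230,70,0,-1],
    [-80,-230,70,0,-1],
  ],
)

```text
clock: 14.62
eef_pos: [540.7, -370.2, 175.5]
tool_rot: [0.001, 0.994, -0.105, -0.002]
contact_force: [1.3, 1.1, -0.9]
opening: 0.4
```

Run:
```python
from m import *
c=cap('top'); m=copper(c,(290,155,350,245)); print(m.sum(),rect(c,m,39))
s=cap('scene')
f=lambda c,a,b,d,e:cv2.resize(cv2.cvtColor(c['image'],cv2.COLOR_RGB2BGR)[a:b,d:e],(400,400),interpolation=cv2.INTER_CUBIC)
cv2.imwrite('pics/c4.png',np.hstack([f(c,150,270,285,405),f(s,160,260,300,400)]))
for z in (67.5,92.5): print(z,proj(s,[611-35.3-15.9,-49.2+7.1-79.4,z]))
```

```text
1300 ((638.8911743164062, -13.246822357177734), (61.636234283447266, 93.68678283691406), 76.98780822753906)
67.5 [[345.23025962 213.07870974]]
92.5 [[345.69361548 204.50956382]]
```

View pics/c4.png

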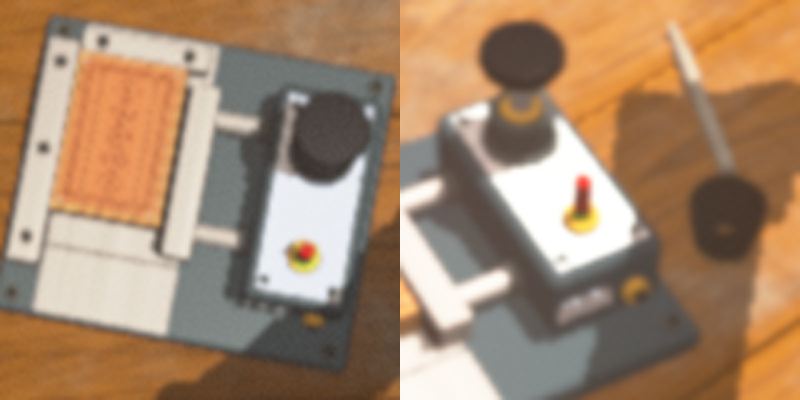

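The pin is out, with its tip at about row 205 in the scene image (204.5 predicted for 25 mm). The block is against the rail, with the jaw up to it. I'll check numerically for the green ring and the pin tip.

Run:
```python
from m import *
s=dict(np.load('scene.npz')); c=dict(np.load('top.npz'))
for n,k,(a,b,d,e) in(('s',s,(198,222,335,356)),('t',c,(215,240,365,390))):
    h=cv2.cvtColor(k['image'],cv2.COLOR_RGB2HSV).astype(int)[a:b,d:e]
    g=(h[...,0]>35)&(h[...,0]<90)&(h[...,1]>60); r=((h[...,0]<8)|(h[...,0]>172))&(h[...,1]>120)
    G=np.argwhere(g)+[a,d]; R=np.argwhere(r)+[a,d]
    print(n,'green',len(G),G.tolist()[:12],'red',R.min(0),R.max(0),R.mean(0))
    if n=='s': print(k['image'][206:218,342:350].tolist())
# copper edges orientation from the left/right edges via line fit
m=copper(c,(290,155,350,245)); P=plane(c,np.argwhere(m)[:,::-1],39)[:,:2]; w,v=np.linalg.eigh(np.cov(P.T)); print('yaw',np.arctan(v[1,1]/v[0,1]),P.mean(0))
```

```text
s green 0 [] red [204 344] [211 346] [206.92857143 345.14285714]
[[[254, 253, 251], [243, 221, 212], [225, 129, 118], [226, 76, 63], [232, 89, 76], [240, 158, 147], [251, 238, 231], [255, 254, 253]], [[254, 253, 251], [235, 220, 210], [186, 125, 117], [171, 74, 63], [185, 90, 79], [220, 160, 150], [249, 239, 232], [255, 254, 253]], [[253, 253, 250], [230, 215, 204], [165, 119, 111], [140, 73, 63], [154, 92, 81], [209, 164, 152], [249, 239, 232], [255, 254, 253]], [[253, 252, 248], [225, 204, 190], [156, 109, 98], [133, 69, 59], [153, 95, 81], [212, 169, 151], [250, 241, 231], [255, 254, 253]], [[253, 248, 234], [221, 188, 163], [151, 99, 84], [133, 69, 56], [156, 97, 76], [219, 171, 140], [251, 240, 220], [255, 254, 250]], [[252, 234, 177], [216, 166, 115], [147, 92, 67], [133, 69, 53], [155, 93, 64], [218, 161, 109], [251, 231, 178], [255, 252, 235]], [[245, 207, 112], [194, 144, 73], [135, 89, 55], [128, 74, 51], [149, 95, 55], [210, 153, 79], [250, 221, 127], [255, 248, 197]], [[220, 168, 80], [164, 129, 61], [123, 101, 54], [121, 98, 51], [148, 117, 56], [212, 165, 69], [251, 221, 102], [255, 245, 168]], [[199, 150, 71], [173, 140, 62], [150, 134, 58], [152, 140, 59], [180, 156, 62], [230, 189, 70], [252, 226, 95], [254, 243, 156]], [[219, 163, 75], [226, 175, 70], [226, 182, 68], [229, 190, 69], [238, 202, 73], [249, 219, 81], [254, 232, 106], [254, 243, 170]], [[230, 178, 99], [245, 200, 80], [251, 216, 80], [252, 222, 82], [252, 224, 85], [253, 226, 96], [253, 231, 136], [253, 244, 206]], [[230, 200, 156], [238, 195, 118], [246, 207, 105], [250, 218, 107], [249, 220, 118], [248, 223, 143], [249, 234, 192], [253, 250, 240]]]
t green 0 [] red [223 375] [227 378] [225.  376.5]
yaw -0.21276726764429862 [638.29138003 -12.67235983]
```

The tip height fits fully out, but the green is only a faint tint at this resolution. Extra strokes do no harm, so I'll give two more and compare the tip.

Call:
drive_tool(
  series=[
    [80,235,-40,0.01,-1],
    [80,235,-40,0.01,-1],
    [80,235,-40,0.01,-1],
    [80,235,-40,0.01,-1],
    [80,235,-40,0.01,-1],
    [80,235,-40,0.01,-1],
    [80,235,-40,0.01,-1],
    [80,235,-40,0.01,-1],
    [80,235,-40,0.01,-1],
    [80,235,-40,0.01,-1],
  ],
)

```text
clock: 15.55
eef_pos: [624.4, -130.1, 135.4]
tool_rot: [-0.0, 0.995, -0.096, -0.001]
contact_force: [-0.9, -0.5, 0.1]
opening: 0.3
```

Call:
drive_tool(
  series=[
    [0,0,-8,0,-1],
    [0,0,-14,0,-1],
    [0,0,-20,0,-1],
    [0,0,-26,0,-1],
    [0,0,-30,0,-1],
    [0,0,-32,0,-1],
    [0,0,-33,0,-1],
    [0,0,-33,0,-1],
  ],
)

```text
clock: 16.22
eef_pos: [624.9, -132.2, 106.0]
tool_rot: [0.0, 0.995, -0.098, 0.0]
contact_force: [-6.2, 1.1, 23.7]
opening: -0.2
```

Call:
drive_tool(
  series=[
    [0,0,10,0,-1],
    [0,0,20,0,-1],
    [0,0,30,0,-1],
    [0,0,30,0,-1],
    [0,0,30,0,-1],
    [0,0,30,0,-1],
    [0,0,30,0,-1],
    [0,0,30,0,-1],
    [0,0,30,0,-1],
    [0,0,30,0,-1],
  ],
)

```text
clock: 17.05
eef_pos: [624.7, -132.2, 135.6]
tool_rot: [0.0, 0.995, -0.098, -0.0]
contact_force: [0.2, -0.4, -0.0]
opening: -0.5
```

Call:
drive_tool(
  series=[
    [0,0,-8,0,-1],
    [0,0,-14,0,-1],
    [0,0,-20,0,-1],
    [0,0,-26,0,-1],
    [0,0,-30,0,-1],
    [0,0,-32,0,-1],
    [0,0,-33,0,-1],
    [0,0,-33,0,-1],
  ],
)

```text
clock: 17.72
eef_pos: [625.7, -132.4, 106.0]
tool_rot: [-0.0, 0.995, -0.098, 0.0]
contact_force: [-5.0, 1.2, 24.5]
opening: 0.1
```

Call:
drive_tool(
  series=[
    [0,0,10,0,-1],
    [0,0,20,0,-1],
    [0,0,30,0,-1],
    [0,0,60,0,-1],
    [0,-40,70,0,-1],
    [0,-80,70,0,-1],
    [-20,-120,70,0,-1],
    [-40,-160,70,0,-1],
    [-60,-195,70,0,-1],
    [-80,-230,70,0,-1],
    [-80,-230,70,0,-1],
    [-80,-230,70,0,-1],
  ],
)

```text
clock: 18.72
eef_pos: [541.9, -367.2, 175.5]
tool_rot: [0.001, 0.995, -0.102, -0.001]
contact_force: [0.7, 0.5, 0.6]
opening: 0.1
```

Run:
```python
from m import *
o=dict(np.load('scene.npz'))['image'].astype(int); s=cap('scene','s5.png'); c=cap('top')
print('pin diff',np.abs(o-s['image'])[198:222,335:356].max())
m=copper(c,(290,155,350,245)); print(rect(c,m,39)); print(s['image'][210:214,344:347].tolist())
f=lambda c,a,b,d,e:cv2.resize(cv2.cvtColor(c['image'],cv2.COLOR_RGB2BGR)[a:b,d:e],(400,400),interpolation=cv2.INTER_CUBIC)
cv2.imwrite('pics/c5.png',np.hstack([f(c,150,290,270,410),f(s,195,225,330,360)]))
```

```text
pin diff 19
((639.1936645507812, -13.128105163574219), (60.487449645996094, 93.81742858886719), 78.3577651977539)
[[[152, 100, 84], [133, 68, 55], [157, 98, 77]], [[147, 92, 66], [133, 69, 53], [156, 95, 65]], [[134, 90, 54], [127, 73, 50], [149, 95, 54]], [[123, 103, 54], [122, 99, 53], [147, 116, 55]]]
```

View pics/c5.png

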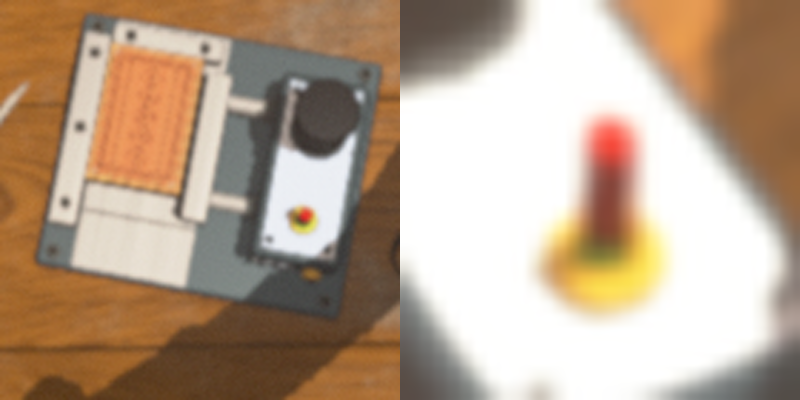

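The pin looks the same after two more strokes, with a green tint at its foot at crop (600,250). The block is square, at the stop and rail. Handing in.

```bash
python3 -c "
from plant import manip
print(manip.close_job())"
```

```text
the job is handed in; nothing more can be done
None
```

The block is clamped in the vise and the job is handed in, at about 19 s on the clock against the 54 s limit. I pushed the block straight along the bed to the end stop. I then pressed the palm knob seven times with the fingers shut, down to its stop each time and with the fingers fully clear between strokes.

**Last checks:**
- **Block:** it sits at about vise x = 20.5 mm (20 expected), square, against the rail with the jaw closed on it.
- **Pin:** its tip is where a 25 mm travel should put it, and it did not move over the two extra strokes. A green tint shows at its foot.
- **Forces:** the highest end-of-move reading was about 33 N vertically, on the first stroke; later strokes read about 25 N.
- **Bystanders:** the tools in the views I took looked unmoved. I did not measure them, and the pencil was outside those views after the first pictures.

**Weak points:**
- **Green ring:** it is only a pixel or two wide in the image. My strict colour test found no green pixels, so that check rests on the tint and the pin height.
- **Block angle:** after the fifth stroke one reading was about 1.5° off square, but the final one agreed with the vise to within 0.5°, so I took the earlier one as noise.

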